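Fit the length stop on the stem-trimming board

ROBOT

A 6-joint arm with a two-finger parallel gripper is mounted at the origin on the work surface. World frame = base frame: x ahead of the robot, y to its left, z up, the work surface at z = 0. Lengths are in m, angles in rad, forces in N, time in s.
With the tool pointing down it reaches from about 0.25 to 0.725 m from the base axis. Payload 4 kg.
Tool frame: the origin (TCP) lies midway between the tips of the shut fingers; the grasp point (between the pads) lies 19 mm behind it; x points along the fingers, z is the direction in which the jaws open and shut, and the axes are right-handed (so a half turn about x gives the same grasp; the last joint's range is limited). The gripper opens to 85 mm and grips with 20 to 120 N. Pads are 22 mm wide; open, the fingers measure 114 mm over their backs; the gripper's body (76 mm by 85 mm) begins 54 mm behind the grasp point. The pads swing forward as they close: fully open they stand 13 mm farther back than shut.
Start: joints at [-1.128, 0.241, 0.005, 1.335, 0, 1.571], TCP at [0.214, -0.452, 0.231] pointing down, gripper open.
Joint ranges: [-2.72, 2.72], [-1.05, 1.87], [-1.09, 1.28], [-1.99, 2.15], [-1.42, 1.44], [-3.14, 3.14]. Speed limits (rad/s): [2.79, 2.79, 3.14, 3.14, 3.14, 3.14].

INTERFACE

Orientations are given as [roll, pitch, yaw] about the fixed x, y, z axes, in that order (R = Rz(yaw) Ry(pitch) Rx(roll)).
In Python, from rig import ctrl, imaging, workorder gives the robot as it stands.
- The arm moves only by the tool send_rows, never from a script. Its argument "rows" is a list of rows, each a list of 4 numbers: the shift along the world's x, y, z in m, then the turn about the world's z in rad. A call has 1 to 5 rows; each row shifts and turns the pose as measured when the row begins; what a row does not reach is not made up. A row lasts 1/10 s, in which the tool goes at most 50 mm and 8.59 degrees, less where a joint would pass 70% of its speed; a pose out of reach is approached as far as the arm can. A call with a gripper value outside its range is refused whole. "claw" is the closure in counts, from 0 (fully open) to 255 (shut), set as the call begins (left out, the last holds). The fingers move at their own pace and stop on an object; the grip force is fixed at half the most. Time passes only in rows, so rows that do not move let the fingers close. It gives the time, the measured TCP pose, the force and the opening at its end, in the units of the state.
- ctrl.get_obs(): the state, without advancing time (a new reading comes with each control period).
- imaging.read_camera(name): name is "side" or "top"; returns the picture (400x640x3 uint8, blue, green, red); there is no depth.
- imaging.get_calibration(name): a dict with "fx", "fy", "cx", "cy" (pixels), "rvec" (rotation vector, rad) and "tvec" (3), from world to camera coordinates, as OpenCV has them. Camera axes: x right, y down, z forward; pixel columns grow to the right and rows downward; lengths in m; the calibration is good to about 2 mm. A picture is of the moment at which its call begins. get_calibration takes no time and is no camera call.
- workorder.finish_job(): hands the job in, once; it reports no verdict.
The state is a dict: "time_s": time; "q": joint angles; "joint_velocities": joint speeds; "effort": joint torques, N m; "tool_pos": TCP position; "ee_rot": TCP orientation; "contact_force": force on the tool from outside, world axes, zero at the start; "moment": the same for the moment, N m; "width": finger opening in m.
Only numpy, scipy, OpenCV 4.12 (cv2) and the standard library are available. Lean on these libraries where they do the work, as an engineer would, in place of code of your own. Each camera call takes 0.05 s, during which the arm holds its last target.

TASK

Fit the loose aluminium length stop onto the florist's stem-trimming board. Pick it up by its upright wall and rest its foot plate on top of the short steel pin, long edge along the board's fence, wall towards the cutting groove and hole still short of the pin's slot; then slide it along the fence, away from the groove, until its hole comes over the pin and it drops down flat on the board, and let go of it there. Be gentle: do not ram the pin or press the stop hard on the board, and leave the pot, the spool and the jar where they are.

Things in the scene. Friction and masses are not known exactly. Their poses are not given: they have to be found in the camera images.
- board: Wooden stem-trimming board, fixed to the bench, 360 (x) x 130 (y) x 18 mm. Origin: centre of its underside; x along its length, pointing roughly to the robot's right, y across it to the fence on its far side, z up. A thin dark cutting groove crosses it at x = -150 mm; a short steel pin (see slot_mid) stands on it.
- fence_mid (a point): Middle of the fence's inner face, at the height of the board's top. Axes as the board's. The fence is a dark wooden strip along the board's whole far side, 14 mm thick, 18 mm high above the board's top; its inner face lies 46 mm to y from the board's centre line and 35.5 mm from the pin's line.
- slot_mid (a point): Middle of the pin's slot (a dark line 52 mm long, along x), on the board's top, 18 mm above the bench. Axes as the board's. The steel pin, 10 mm thick, top bevelled, stands 9 mm above the board, clamped at y = 0 and at an unknown x from -20 to +20 mm from here, different at each start. Its place is not measured: see it or feel for it.
- stop_wall (a point): Loose aluminium length stop, 150-300 g: flat foot plate 165 (x) x 70 (y) x 5 mm with an upright wall across its width, 10 mm thick (x), 45 mm high above the plate. Point: wall's centre, 27.5 mm above the plate's underside. From here the plate reaches 25 mm to -x and 140 mm to +x, the hole's centre is 65 mm to +x; z up. Starts flat on the bench left of the board, x roughly to the right.
- stop_hole (a point): Centre of the stop's only hole, at the plate's underside: 14 mm wide, right through, mid-width. Axes as the stop's. With the plate's long edge touching the fence the hole is in line with the pin within 0.5 mm. Let go with its plate on the pin short of the hole, the stop lies tilted 3 to 6 degrees on the pin and its rear edge; only its weight holds it down.
- pot: Bystander: small terracotta pot, 84 mm wide, 75 mm high; origin at its foot
- spool: Bystander: cardboard ribbon spool, 64 mm wide, 38 mm high; origin at its foot
- jar: Bystander: glass jar with a steel lid, 60 mm wide, 65 mm high; origin at its foot
Not all that is in view belongs to the job. Of the things shaped like the part that bears stop_wall, the aluminium one is meant.

How it is judged:
On the way, in this order (a step that is already met when the one before it is completed fails the run):
1. the stop is lifted clear of the bench (height (world z) of stop_hole above 0.045 m and contact force between stop and board below 0.05 N), for 0.2 s.
2. its foot plate rests on top of the pin, hole in line with the slot to 10 mm and at least 20 mm short of the slot's middle (contact force between stop and board above 0.2 N and y of stop_hole in the frame of slot_mid between -0.01 and 0.01 m and x of stop_hole in the frame of slot_mid between -0.08 and -0.02 m and z of stop_hole in the frame of slot_mid between 0.0045 and 0.014 m), for 0.1 s.
At the end, for the whole second after the job is handed in: The stop lies flat on the board (within 1.5 mm, tilt under 0.025 rad) with the pin in its hole (hole within 25 mm of the slot's middle and 4 mm of its line), wall towards the groove, parallel to the fence within 0.07 rad, let go and at rest (x of stop_hole in the frame of slot_mid between -0.025 and 0.025 m and y of stop_hole in the frame of slot_mid between -0.004 and 0.004 m and z of stop_hole in the frame of slot_mid below 0.0015 m and x of stop_wall in the frame of slot_mid below -0.03 m and angle between stop_hole's own z axis and vertical below 0.025 rad and angle between the x axis of stop_hole and the x axis of slot_mid, either way round below 0.07 rad and linear speed of stop below 0.01 m/s); the robot touches nothing.
It fails at once if the stop was pressed or rammed against the board, its fence or its pin with more than 40 N (contact force between stop and board above 40 N).
It fails at once if the robot pressed on the board with more than 40 N (contact force between the arm and board above 40 N).
It fails at once if the pot was moved by more than 15 mm (distance of pot from where it was at the start of the episode above 0.015 m).
It fails at once if the spool was moved by more than 15 mm (distance of spool from where it was at the start of the episode above 0.015 m).
It fails at once if the jar was moved by more than 15 mm (distance of jar from where it was at the start of the episode above 0.015 m).
It also fails if it takes over 48 s, if anything falls off the work surface, if the arm or the gripper's body presses on something with over 40 N, if the wrist force passes 120 N, or if a joint passes its speed limit or range.

## Working session

There is one attempt and no reset: what is moved stays moved. The work goes in short steps, Python scripts to look and compute and a tool call to move; the robot and the scene stay as the last step left them, time stands still between calls to the robot, and variables do not carry over. Pictures are saved under pics/ and viewed, and the job is handed in when it is done.

Besides the shell and the picture viewer there is one more tool, called after "Request:" in YAML: its name, and indented under it one key for each argument. send_rows: Moves the arm, as the interface text tells. Its arguments: {"type":"object","properties":{"rows":{"type":"array","items":{"type":"array","items":{"type":"number"}}},"claw":{"type":"number"}},"required":["rows"]}

```bash
ls; mkdir -p pics; python3 - <<'E'
from rig import ctrl, imaging
import cv2
for n in ("side","top"):
    cv2.imwrite(f"pics/{n}0.png",imaging.read_camera(n)); print(imaging.get_calibration(n))
print(ctrl.get_obs())
E
```

```text
pics
{'fx': 508.3967884176949, 'fy': 508.3967884176949, 'cx': 321.6850287990067, 'cy': 200.27806735390655, 'rvec': array([ 0.96832228, -2.49729924,  1.02558622]), 'tvec': array([0.33116633, 0.30122595, 1.19218752])}
{'fx': 442.7880065978281, 'fy': 442.7880065978281, 'cx': 321.4335026702383, 'cy': 203.1744360934095, 'rvec': array([ 2.20047666, -2.16017882,  0.09427388]), 'tvec': array([-0.05329531,  0.50342977,  1.36739786])}
{'time_s': 0.1, 'q': array([-1.12802687e+00,  2.41323214e-01,  3.88141008e-03,  1.33521294e+00,
       -5.40069297e-06,  1.57078748e+00]), 'joint_velocities': array([ 0.00033624, -0.00229846,  0.00384516, -0.00262313, -0.00160272,
        0.00024498]), 'effort': array([ 3.64954421e-04, -3.73137939e+01,  2.53009772e+01,  1.08583731e-02,
        4.37621259e-05,  3.69155799e-06]), 'tool_pos': array([ 0.21398041, -0.45127913,  0.23051776]), 'ee_rot': array([-3.13869544,  1.5689379 ,  2.01647185]), 'contact_force': array([-0.96535035,  0.01742887,  0.54531162]), 'moment': array([0.00606707, 0.0151798 , 0.00040153]), 'width': 0.08578743601566782}
```

View pics/side0.png

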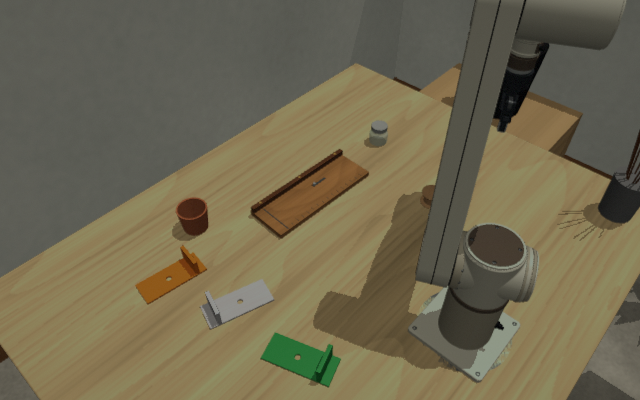

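View pics/top0.png

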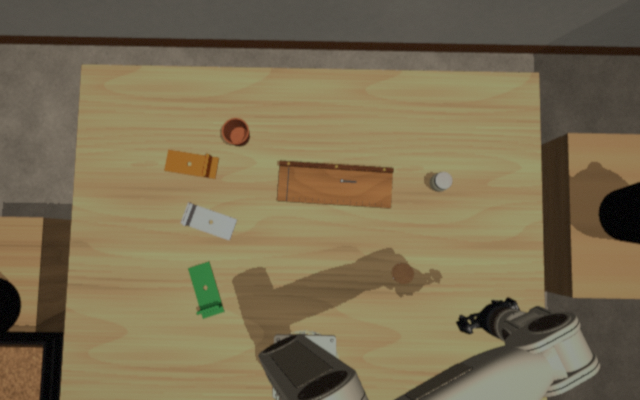

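The top view shows the board at about (335,186), the groove at col 288 and the pin near (343,181). The grey aluminium stop is at (209,221) with its wall at the left, at (188,214). The orange and green copies are decoys. I'll measure the stop and board more exactly next.

```bash
cat > h.py <<'E'
import numpy as np, cv2
from rig import ctrl, imaging
def P(n):
    c=imaging.get_calibration(n); K=np.array([[c['fx'],0,c['cx']],[0,c['fy'],c['cy']],[0,0,1]]); R=cv2.Rodrigues(c['rvec'])[0]
    return K,R,np.array(c['tvec']).ravel()
def ray(n,uv,z):
    K,R,t=P(n); o=-R.T@t; d=R.T@np.linalg.solve(K,[uv[0],uv[1],1]); return o+d*(z-o[2])/d[2]
def proj(n,X):
    K,R,t=P(n); x=K@(R@np.asarray(X,float)+t); return x[:2]/x[2]
def tri(a,b):
    A=[]
    for n,uv in (("top",a),("side",b)):
        K,R,t=P(n); M=K@np.c_[R,t]; A.append(M)
    X=cv2.triangulatePoints(A[0],A[1],np.array(a,float).reshape(2,1),np.array(b,float).reshape(2,1)).ravel(); return X[:3]/X[3]
E
python3 - <<'E'
from h import *
t=cv2.imread("pics/top0.png"); s=cv2.imread("pics/side0.png")
def cr(im,x,y,w,h,k,f): cv2.imwrite(f,cv2.resize(im[y:y+h,x:x+w],None,fx=k,fy=k,interpolation=cv2.INTER_CUBIC))
cr(t,270,150,130,65,6,"pics/a.png"); cr(t,175,195,70,55,10,"pics/b.png")
cr(s,245,145,130,95,6,"pics/c.png"); cr(s,195,275,85,60,9,"pics/d.png")
E
```

```text
(no output)
```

View pics/a.png

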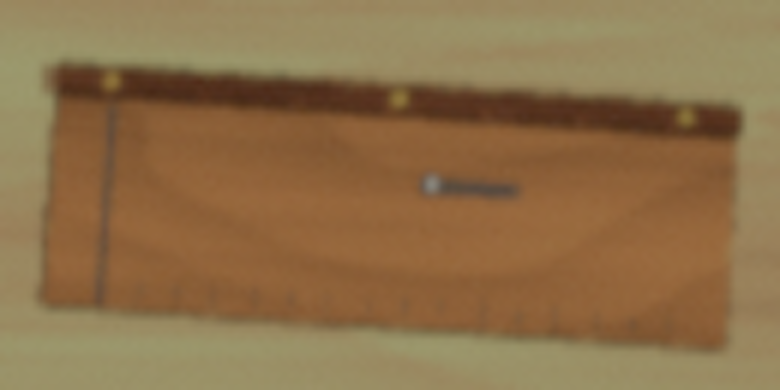

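View pics/b.png

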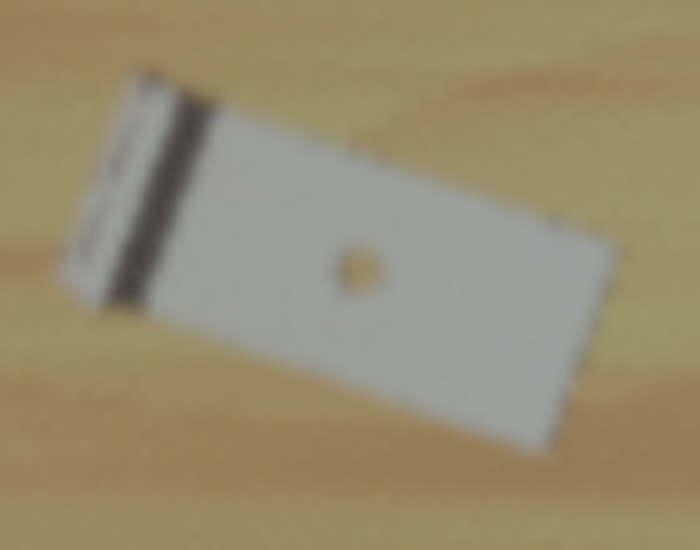

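View pics/c.png

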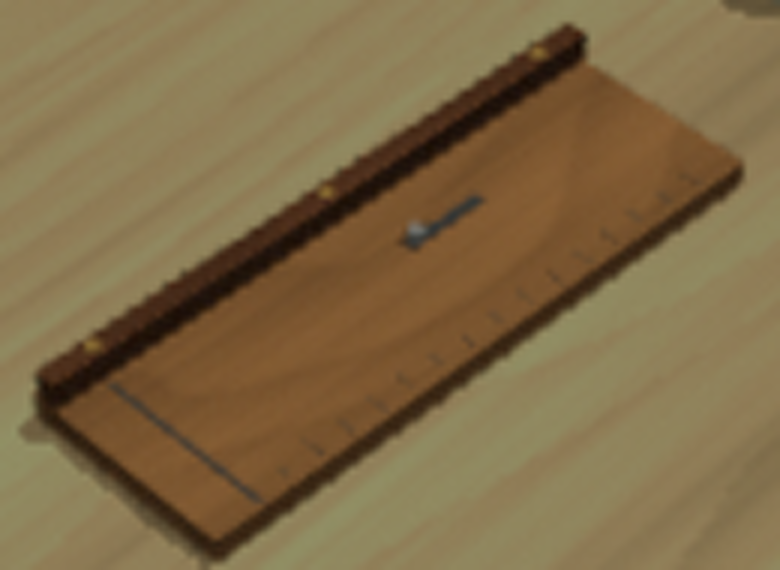

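View pics/d.png

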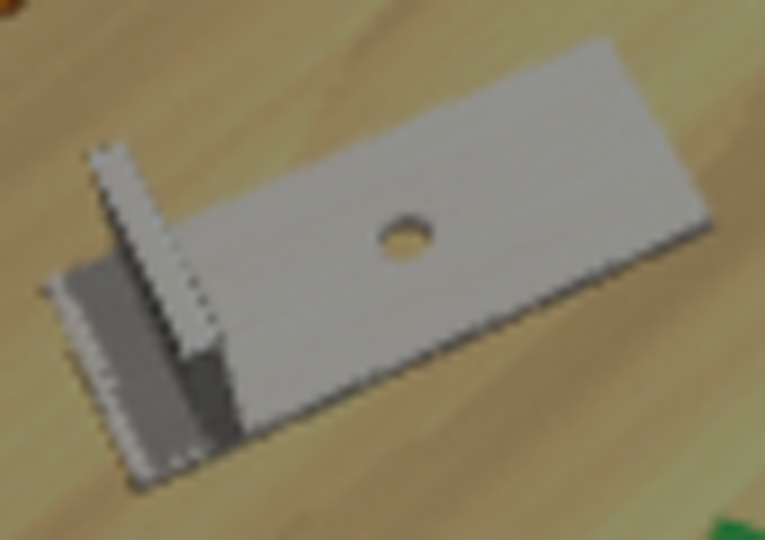

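```bash
python3 - <<'E'
from h import *
def px(x,y,k,p): return np.array([x+(p[0]+.5)/k-.5,y+(p[1]+.5)/k-.5])
A=lambda p:px(270,150,6,p);B=lambda p:px(175,195,10,p);C=lambda p:px(245,145,6,p);D=lambda p:px(195,275,9,p)
np.set_printoptions(precision=4,suppress=True)
print("stop top: hole, rcorn",*[ray("top",B(p),.005) for p in((358,270),(617,247),(545,453))])
print("stop side: hole,rb,rf,lf,lb",*[ray("side",D(p),.005) for p in((405,238),(605,38),(714,223),(140,485),(45,288))])
print("wall top side",*[ray("side",D(p),.05) for p in((90,155),(125,145),(220,340),(185,357))])
print("board top: slot end r, pin, groove ends, front corners, fencetop out L,R",ray("top",A((518,191)),.018),ray("top",A((432,184)),.027),*[ray("top",A(p),.018) for p in((112,103),(100,303),(43,305),(725,348))],*[ray("top",A(p),.036) for p in((52,64),(740,105))])
print("side: slot r,l, pin",ray("side",C((482,199)),.018),ray("side",C((405,245)),.018),ray("side",C((416,229)),.027))
print("groove, front L R",*[ray("side",C(p),.018) for p in((112,384),(260,499),(218,543),(742,168))],"fence top inner L,R",*[ray("side",C(p),.036) for p in((58,385),(583,37))])
E
```

```text
stop top: hole, rcorn [0.4409 0.3057 0.005 ] [0.4497 0.2242 0.005 ] [0.3844 0.2446 0.005 ]
stop side: hole,rb,rf,lf,lb [0.4415 0.3043 0.005 ] [0.4501 0.2227 0.005 ] [0.3832 0.2446 0.005 ] [0.4352 0.4005 0.005 ] [0.5009 0.3799 0.005 ]
wall top side [0.4959 0.3594 0.05  ] [0.4916 0.3512 0.05  ] [0.4269 0.3725 0.05  ] [0.4296 0.3817 0.05  ]
board top: slot end r, pin, groove ends, front corners, fencetop out L,R [ 0.5755 -0.1516  0.018 ] [ 0.5771 -0.1058  0.027 ] [0.6182 0.0631 0.018 ] [0.5123 0.0668 0.018 ] [0.5107 0.0966 0.018 ] [ 0.4947 -0.261   0.018 ] [0.6352 0.0935 0.036 ] [ 0.6204 -0.2652  0.036 ]
side: slot r,l, pin [ 0.5745 -0.1531  0.018 ] [ 0.5801 -0.1026  0.018 ] [ 0.5774 -0.1078  0.027 ]
groove, front L R [0.6173 0.06   0.018 ] [0.5145 0.0641 0.018 ] [0.5098 0.0955 0.018 ] [ 0.4927 -0.2592  0.018 ] fence top inner L,R [0.6217 0.0881 0.036 ] [ 0.6059 -0.2663  0.036 ]
```

```bash
cat >> h.py <<'E'
from scipy.spatial.transform import Rotation as Ro
def st(o=None):
    o=o or ctrl.get_obs(); R=Ro.from_euler('xyz',o['ee_rot']).as_matrix()
    print('t',round(o['time_s'],2),'tcp',o['tool_pos'].round(4),'jaw yaw',round(np.arctan2(R[1,2],R[0,2]),4),'F',o['contact_force'].round(2),'M',o['moment'].round(2),'w',round(o['width'],4),'fx',R[:,0].round(3),'q',o['q'].round(2))
E
python3 -c "
from h import *
st()"
```

```text
t 0.1 tcp [ 0.214  -0.4513  0.2305] jaw yaw -1.128 F [-0.97  0.02  0.55] M [0.01 0.02 0.  ] w 0.0858 fx [-0.001  0.002 -1.   ] q [-1.13  0.24  0.    1.34 -0.    1.57]
```

Request:
send_rows:
  rows:
    - [0.02, 0.045, 0, 0.14]
    - [0.02, 0.045, 0, 0.14]
    - [0.02, 0.045, 0, 0.14]
    - [0.02, 0.045, 0, 0.14]
    - [0.02, 0.045, 0, 0.14]
  claw: 0

```text
time_s: 0.6
tool_pos: [0.3125, -0.2248, 0.227]
ee_rot: [3.045, 1.566, 2.63]
contact_force: [1.4, -1.3, 0.2]
width: 0.0857
```

Request:
send_rows:
  rows:
    - [0.02, 0.045, 0, 0.14]
    - [0.02, 0.045, 0, 0.14]
    - [0.015, 0.045, 0, 0.14]
    - [0.015, 0.045, 0, 0.14]
    - [0.015, 0.045, 0, 0.14]

```text
time_s: 1.1
tool_pos: [0.3973, 0.0081, 0.2262]
ee_rot: [3.098, 1.566, -2.871]
contact_force: [0.8, -0.7, -0.1]
width: 0.0854
```

Request:
send_rows:
  rows:
    - [0.015, 0.045, 0, 0.14]
    - [0.01, 0.045, 0, 0.14]
    - [0.01, 0.045, 0, 0.14]
    - [0.01, 0.045, 0, 0.14]
    - [0.01, 0.045, 0, 0.14]

```text
time_s: 1.6
tool_pos: [0.4519, 0.2434, 0.2247]
ee_rot: [-3.126, 1.564, -2.08]
contact_force: [1.6, -0.4, 0.9]
width: 0.0857
```

```bash
python3 -c "
from h import *
st()"
```

```text
t 1.6 tcp [0.4519 0.2434 0.2247] jaw yaw 1.0459 F [ 1.61 -0.35  0.89] M [-0.01 -0.08  0.02] w 0.0857 fx [-0.003 -0.006 -1.   ] q [ 0.5   0.27  0.03  1.33 -0.    1.02]
```

Request:
send_rows:
  rows:
    - [0.004, 0.045, -0.03, 0.1]
    - [0.003, 0.045, -0.03, 0.1]
    - [0.002, 0.033, -0.03, 0.015]
    - [0, 0, 0, 0]
    - [0, 0, 0, 0]

```text
time_s: 2.1
tool_pos: [0.4591, 0.3668, 0.1348]
ee_rot: [3.049, 1.564, -1.953]
contact_force: [0.2, 0.1, 0.9]
width: 0.0852
```

```bash
python3 - <<'E'
from h import *
st()
t=imaging.read_camera("top");cv2.imwrite("pics/e.png",cv2.resize(t[180:270,140:260],None,fx=6,fy=6,interpolation=cv2.INTER_CUBIC))
t=imaging.read_camera("side");cv2.imwrite("pics/f.png",cv2.resize(t[240:340,170:300],None,fx=6,fy=6,interpolation=cv2.INTER_CUBIC))
E
```

```text
t 2.1 tcp [0.4591 0.3668 0.1348] jaw yaw 1.2814 F [0.24 0.06 0.92] M [ 0.01 -0.02 -0.07] w 0.0852 fx [-0.003 -0.006 -1.   ] q [ 0.68  0.47  0.09  1.19 -0.    0.97]
```

View pics/f.png

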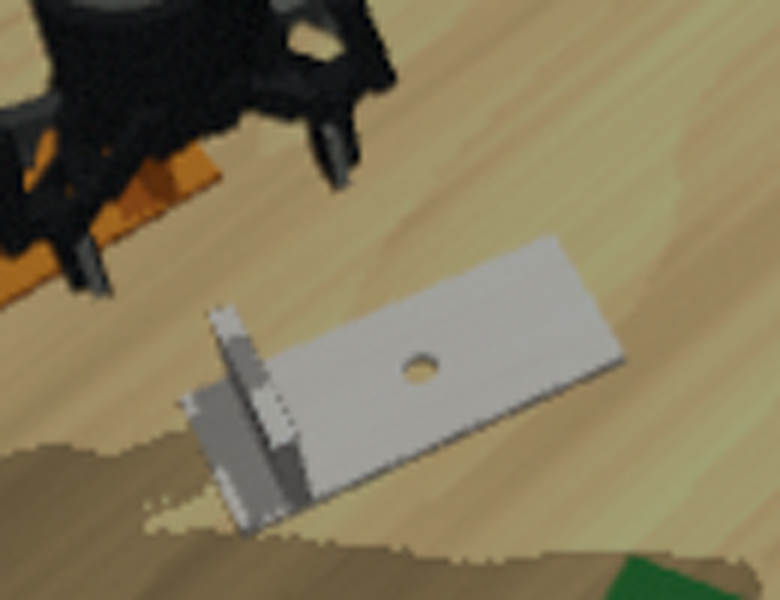

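The fingers are open and straddle the wall from above, with the stop undisturbed. Descending.

Request:
send_rows:
  rows:
    - [0.002, 0, -0.035, -0.02]
    - [0, 0, -0.035, 0]
    - [0, 0, -0.03, 0]
    - [0, 0, -0.015, 0]
    - [0, 0, 0, 0]

```text
time_s: 2.7
tool_pos: [0.4676, 0.3623, 0.0274]
ee_rot: [-0.951, 1.559, 0.298]
contact_force: [-0.2, -0.1, -0.5]
width: 0.0852
```

```bash
python3 - <<'E'
from h import *
st()
t=imaging.read_camera("side");cv2.imwrite("pics/g.png",cv2.resize(t[240:340,170:300],None,fx=6,fy=6,interpolation=cv2.INTER_CUBIC))
E
```

```text
t 2.7 tcp [0.4676 0.3623 0.0274] jaw yaw 1.2487 F [-0.19 -0.07 -0.48] M [-0.04  0.06  0.05] w 0.0852 fx [ 0.011  0.003 -1.   ] q [ 0.66  0.57 -0.06  0.93 -0.    0.98]
```

View pics/g.png

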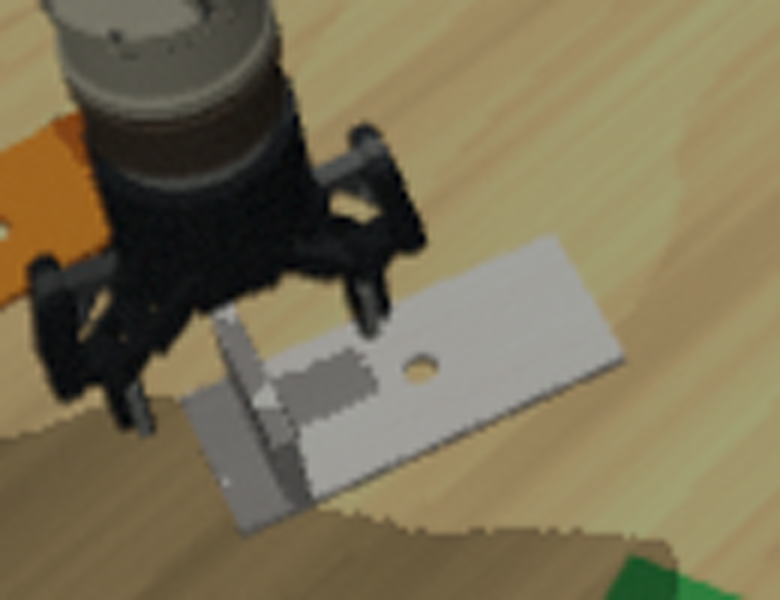

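Request:
send_rows:
  rows:
    - [-0.006, 0.004, 0, 0.012]
    - [0, 0, 0, 0]
    - [0, 0, -0.006, 0]
    - [0, 0, -0.006, 0]
    - [0, 0, 0, 0]

```text
time_s: 3.25
tool_pos: [0.4659, 0.3687, 0.0231]
ee_rot: [-0.761, 1.546, 0.498]
contact_force: [-0.7, 0.3, 0.0]
width: 0.0851
```

```bash
python3 - <<'E'
from h import *
st()
E
```

```text
t 3.25 tcp [0.4659 0.3687 0.0231] jaw yaw 1.2597 F [-0.74  0.33  0.03] M [ 0.01  0.05 -0.03] w 0.0851 fx [ 0.022  0.012 -1.   ] q [ 0.67  0.57 -0.07  0.9  -0.    0.98]
```

Request:
send_rows:
  rows:
    - [0, 0, 0, 0]
    - [0, 0, 0, 0]

```text
time_s: 3.45
tool_pos: [0.4658, 0.3688, 0.0229]
ee_rot: [-0.763, 1.546, 0.496]
contact_force: [-0.4, 0.9, 0.6]
width: 0.0854
```

```bash
python3 - <<'E'
from h import *
st(); print(ctrl.get_obs()['q'],ctrl.get_obs()['joint_velocities'])
E
```

```text
t 3.45 tcp [0.4658 0.3688 0.0229] jaw yaw 1.26 F [-0.39  0.87  0.61] M [-0.01  0.04  0.02] w 0.0854 fx [ 0.022  0.012 -1.   ] q [ 0.67  0.57 -0.07  0.9  -0.    0.98]
[ 0.67197333  0.56997463 -0.07324142  0.90299897 -0.0043586   0.98285105] [ 0.00122465  0.0001645   0.00283362  0.0027741  -0.00116489  0.00025823]
```

Request:
send_rows:
  rows:
    - [0, 0, 0.01, 0]

```text
time_s: 3.55
tool_pos: [0.4647, 0.368, 0.0318]
ee_rot: [-0.79, 1.549, 0.47]
contact_force: [-0.2, -0.0, -0.2]
width: 0.0854
```

```bash
python3 - <<'E'
from h import *
st(); print(ctrl.get_obs()['q'],ctrl.get_obs()['joint_velocities'])
E
```

```text
t 3.55 tcp [0.4647 0.368  0.0318] jaw yaw 1.2599 F [-0.25 -0.02 -0.21] M [-0.03  0.02 -0.01] w 0.0854 fx [ 0.019  0.01  -1.   ] q [ 0.67  0.56 -0.06  0.93 -0.    0.98]
[ 0.67197409  0.55959636 -0.06441296  0.92560445 -0.00434578  0.98292017] [-5.83496951e-06 -1.33186820e-01  1.22039090e-01  2.41985530e-01
  4.82697369e-04 -1.07310659e-03]
```

Request:
send_rows:
  rows:
    - [0, 0, 0.03, 0]
    - [0, 0, 0.03, 0]
    - [0, 0, 0.03, 0]
    - [0, 0, 0, 0]

```text
time_s: 3.95
tool_pos: [0.4647, 0.3679, 0.1276]
ee_rot: [-0.785, 1.548, 0.475]
contact_force: [0.7, -0.0, 0.2]
width: 0.0855
```

```bash
python3 - <<'E'
from h import *
st()
E
```

```text
t 3.95 tcp [0.4647 0.3679 0.1276] jaw yaw 1.26 F [ 0.66 -0.03  0.24] M [ 0.04  0.05 -0.03] w 0.0855 fx [ 0.02  0.01 -1.  ] q [ 0.67  0.47  0.06  1.14 -0.    0.98]
```

Request:
send_rows:
  rows:
    - [0, 0, -0.04, 0]
    - [0, 0, 0, 0]

```text
time_s: 4.15
tool_pos: [0.4661, 0.3691, 0.0903]
ee_rot: [-0.744, 1.542, 0.516]
contact_force: [-0.5, -1.3, -0.7]
width: 0.0856
```

```bash
python3 - <<'E'
from h import *
st()
E
```

```text
t 4.15 tcp [0.4661 0.3691 0.0903] jaw yaw 1.2601 F [-0.47 -1.28 -0.65] M [-0.    0.13 -0.02] w 0.0856 fx [ 0.025  0.014 -1.   ] q [ 0.67  0.5   0.    1.05 -0.    0.98]
```

Request:
send_rows:
  rows:
    - [0, 0, 0.02, 0]
    - [0, 0, 0, 0]
    - [0, 0, 0.02, 0]
    - [0, 0, 0, 0]
    - [0, 0, 0, 0]

```text
time_s: 4.65
tool_pos: [0.4653, 0.3685, 0.1319]
ee_rot: [-0.764, 1.545, 0.496]
contact_force: [-0.1, 0.4, -0.9]
width: 0.0854
```

```bash
python3 - <<'E'
from h import *
st()
E
```

```text
t 4.65 tcp [0.4653 0.3685 0.1319] jaw yaw 1.2601 F [-0.08  0.4  -0.9 ] M [-0.05  0.07 -0.02] w 0.0854 fx [ 0.022  0.012 -1.   ] q [ 0.67  0.46  0.06  1.14 -0.    0.98]
```

Request:
send_rows:
  rows:
    - [-0.02, -0.015, 0, 0]
    - [0, 0, 0, 0]
    - [0, 0, 0, 0]

```text
time_s: 4.95
tool_pos: [0.4442, 0.3525, 0.1299]
ee_rot: [-0.781, 1.548, 0.479]
contact_force: [0.6, 0.4, 0.1]
width: 0.0852
```

```bash
python3 - <<'E'
from h import *
st()
E
```

```text
t 4.95 tcp [0.4442 0.3525 0.1299] jaw yaw 1.26 F [0.57 0.39 0.06] M [ 0.07  0.07 -0.  ] w 0.0852 fx [ 0.021  0.011 -1.   ] q [ 0.67  0.42 -0.02  1.11 -0.    0.98]
```

Request:
send_rows:
  rows:
    - [0.013, 0.012, 0, 0]
    - [0, 0, 0, 0]
    - [0, 0, -0.045, 0]
    - [0, 0, -0.045, 0]
    - [0, 0, 0, 0]

```text
time_s: 5.45
tool_pos: [0.4588, 0.3657, 0.0382]
ee_rot: [-0.76, 1.544, 0.499]
contact_force: [-0.6, -0.8, -0.2]
width: 0.0855
```

```bash
python3 - <<'E'
from h import *
st()
E
```

```text
t 5.45 tcp [0.4588 0.3657 0.0382] jaw yaw 1.2599 F [-0.56 -0.81 -0.21] M [-0.08  0.12 -0.  ] w 0.0855 fx [ 0.023  0.013 -1.   ] q [ 0.68  0.54 -0.08  0.92 -0.    0.99]
```

Request:
send_rows:
  rows:
    - [0, 0.001, -0.024, 0]
    - [0, 0, 0, 0]
    - [0, 0, 0, 0]

```text
time_s: 5.75
tool_pos: [0.46, 0.3675, 0.017]
ee_rot: [-0.756, 1.543, 0.504]
contact_force: [-0.2, -0.4, -0.4]
width: 0.0857
```

```bash
python3 - <<'E'
from h import *
st()
E
```

```text
t 5.75 tcp [0.46   0.3675 0.017 ] jaw yaw 1.2598 F [-0.24 -0.4  -0.37] M [ 0.04  0.07 -0.02] w 0.0857 fx [ 0.024  0.013 -1.   ] q [ 0.68  0.57 -0.1   0.88 -0.    0.99]
```

Request:
send_rows:
  rows:
    - [0, 0, 0, 0]
    - [0, 0, 0, 0]
    - [0, 0, 0, 0]
    - [0, 0, 0, 0]
    - [0, 0, 0, 0]
  claw: 255

```text
time_s: 6.25
tool_pos: [0.4636, 0.37, 0.0244]
ee_rot: [-0.717, 1.532, 0.542]
contact_force: [0.3, -0.5, -0.7]
width: 0.012
```

Request:
send_rows:
  rows:
    - [0, 0, 0, 0]
    - [0, 0, 0, 0]
    - [0, 0, 0, 0]

```text
time_s: 6.55
tool_pos: [0.4635, 0.3699, 0.0257]
ee_rot: [-0.74, 1.532, 0.52]
contact_force: [-0.3, 0.7, 1.8]
width: 0.0087
```

```bash
python3 - <<'E'
from h import *
st()
t=imaging.read_camera("side");cv2.imwrite("pics/k.png",cv2.resize(t[240:340,170:300],None,fx=6,fy=6,interpolation=cv2.INTER_CUBIC))
E
```

```text
t 6.55 tcp [0.4635 0.3699 0.0257] jaw yaw 1.2596 F [-0.28  0.75  1.85] M [-0.47  0.31 -0.09] w 0.0087 fx [ 0.034  0.019 -0.999] q [ 0.68  0.56 -0.09  0.89 -0.01  0.99]
```

View pics/k.png

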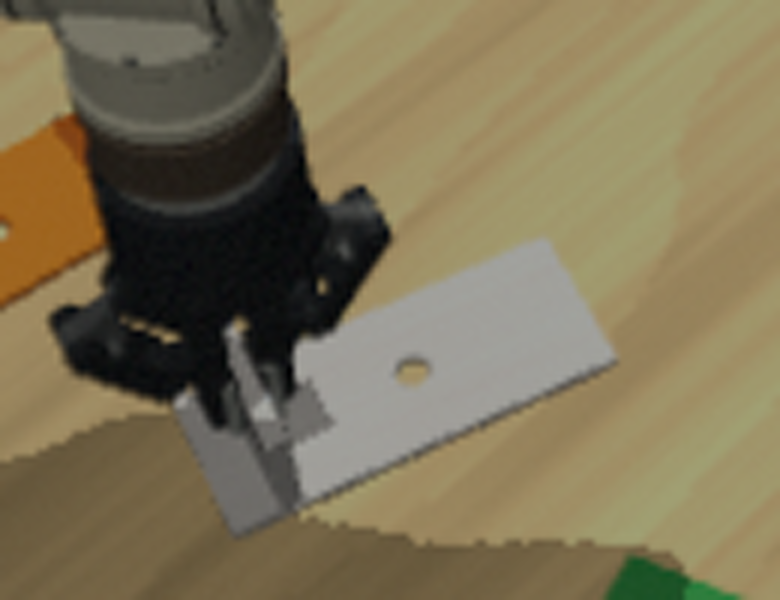

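The fingers closed on the wall, but the arm rose about 9 mm while they did, so the grip is too high. I'll open slightly, go lower and close again.

Request:
send_rows:
  rows:
    - [0, 0, 0, 0]
    - [0, 0, 0, 0]
    - [0, 0, 0, 0]
  claw: 170

```text
time_s: 6.9
tool_pos: [0.4634, 0.37, 0.0247]
ee_rot: [-0.718, 1.533, 0.541]
contact_force: [-0.1, -0.1, 0.2]
width: 0.0285
```

```bash
python3 - <<'E'
from h import *
st()
E
```

```text
t 6.9 tcp [0.4634 0.37   0.0247] jaw yaw 1.2599 F [-0.15 -0.15  0.19] M [-0.01  0.01 -0.01] w 0.0285 fx [ 0.033  0.02  -0.999] q [ 0.68  0.56 -0.09  0.88 -0.01  0.99]
```

Request:
send_rows:
  rows:
    - [-0.003, -0.003, 0, 0]
    - [0, 0, 0, 0]

```text
time_s: 7.1
tool_pos: [0.46, 0.3667, 0.0241]
ee_rot: [-0.717, 1.533, 0.543]
contact_force: [-0.2, -0.2, -0.2]
width: 0.0288
```

```bash
python3 - <<'E'
from h import *
st()
E
```

```text
t 7.1 tcp [0.46   0.3667 0.0241] jaw yaw 1.2599 F [-0.21 -0.23 -0.17] M [-0.02  0.    0.02] w 0.0288 fx [ 0.032  0.019 -0.999] q [ 0.68  0.55 -0.11  0.88 -0.    0.99]
```

Request:
send_rows:
  rows:
    - [-0.001, 0, -0.004, 0]
    - [-0.001, 0, -0.004, 0]
    - [-0.001, 0, -0.004, 0]
    - [0, 0, 0, 0]

```text
time_s: 7.5
tool_pos: [0.4565, 0.3664, 0.0107]
ee_rot: [-0.714, 1.534, 0.545]
contact_force: [-0.1, 0.0, -0.8]
width: 0.0284
```

```bash
python3 - <<'E'
from h import *
st()
E
```

```text
t 7.5 tcp [0.4565 0.3664 0.0107] jaw yaw 1.2598 F [-0.07  0.05 -0.77] M [-0.02  0.06 -0.01] w 0.0284 fx [ 0.032  0.019 -0.999] q [ 0.68  0.56 -0.13  0.85 -0.    0.99]
```

Request:
send_rows:
  rows:
    - [0, 0, 0.045, 0]
    - [0, 0, 0, 0]

```text
time_s: 7.7
tool_pos: [0.4558, 0.3661, 0.0551]
ee_rot: [-0.724, 1.537, 0.535]
contact_force: [0.4, 1.3, 0.3]
width: 0.0281
```

```bash
python3 - <<'E'
from h import *
st()
E
```

```text
t 7.7 tcp [0.4558 0.3661 0.0551] jaw yaw 1.26 F [0.38 1.33 0.33] M [ 0.05 -0.08  0.  ] w 0.0281 fx [ 0.029  0.017 -0.999] q [ 0.68  0.51 -0.08  0.95 -0.    0.99]
```

Request:
send_rows:
  rows:
    - [0, 0, -0.009, 0]
    - [0, 0, -0.009, 0]
    - [0, 0, -0.009, 0]
    - [0, 0, -0.009, 0]
    - [0, 0, -0.004, 0]

```text
time_s: 8.2
tool_pos: [0.4548, 0.3654, 0.0104]
ee_rot: [-0.733, 1.539, 0.527]
contact_force: [-0.4, -0.8, -0.3]
width: 0.0285
```

```bash
python3 - <<'E'
from h import *
st()
E
```

```text
t 8.2 tcp [0.4548 0.3654 0.0104] jaw yaw 1.26 F [-0.41 -0.77 -0.31] M [-0.04 -0.02 -0.02] w 0.0285 fx [ 0.028  0.016 -0.999] q [ 0.68  0.56 -0.13  0.85 -0.    0.99]
```

Request:
send_rows:
  rows:
    - [0, 0, 0.045, 0]
    - [0, 0, 0, 0]

```text
time_s: 8.4
tool_pos: [0.4529, 0.3639, 0.0516]
ee_rot: [-0.779, 1.547, 0.481]
contact_force: [1.0, 1.1, 1.6]
width: 0.0282
```

Request:
send_rows:
  rows:
    - [0, 0, -0.009, 0]
    - [0, 0, -0.009, 0]
    - [0, 0, -0.009, 0]
    - [0, 0, -0.009, 0]
    - [0, 0, -0.004, 0]

```text
time_s: 8.9
tool_pos: [0.4512, 0.3625, 0.0053]
ee_rot: [-0.821, 1.551, 0.439]
contact_force: [0.9, -1.2, 1.2]
width: 0.0284
```

Request:
send_rows:
  rows:
    - [0, 0, 0.045, 0]
    - [0, 0, 0, 0]

```text
time_s: 9.1
tool_pos: [0.4494, 0.3611, 0.0468]
ee_rot: [-0.964, 1.558, 0.295]
contact_force: [1.6, 1.0, 1.4]
width: 0.0283
```

Request:
send_rows:
  rows:
    - [0.001, 0, -0.009, 0]
    - [0.001, 0, -0.009, 0]
    - [0.001, 0, -0.009, 0]
    - [0.001, 0, -0.009, 0]
    - [0, 0, -0.004, 0]

```text
time_s: 9.6
tool_pos: [0.4533, 0.3606, 0.0045]
ee_rot: [-0.994, 1.559, 0.266]
contact_force: [-11.6, -8.4, 50.8]
width: 0.0284
```

```bash
python3 - <<'E'
from h import *
st()
E
```

```text
t 9.6 tcp [0.4533 0.3606 0.0045] jaw yaw 1.2598 F [-11.63  -8.38  50.84] M [-2.25  2.65 -0.07] w 0.0284 fx [ 0.012  0.003 -1.   ] q [ 0.67  0.58 -0.12  0.86 -0.    0.99]
```

I sent those two cycles without checking in between. The fingertips came down on the stop's plate, with a reading of about 51 N. I'll back off and check that the stop hasn't shifted.

Request:
send_rows:
  rows:
    - [0, 0, 0.008, 0]
    - [0, 0, 0, 0]

```text
time_s: 9.8
tool_pos: [0.4531, 0.3603, 0.012]
ee_rot: [-1.021, 1.559, 0.238]
contact_force: [-0.1, 0.5, 0.6]
width: 0.0284
```

```bash
python3 - <<'E'
from h import *
st()
t=imaging.read_camera("side");cv2.imwrite("pics/l.png",cv2.resize(t[240:340,170:300],None,fx=6,fy=6,interpolation=cv2.INTER_CUBIC))
E
```

```text
t 9.8 tcp [0.4531 0.3603 0.012 ] jaw yaw 1.2597 F [-0.07  0.5   0.58] M [-0.03  0.02 -0.05] w 0.0284 fx [ 0.011  0.003 -1.   ] q [ 0.67  0.57 -0.11  0.88 -0.    0.99]
```

View pics/l.png

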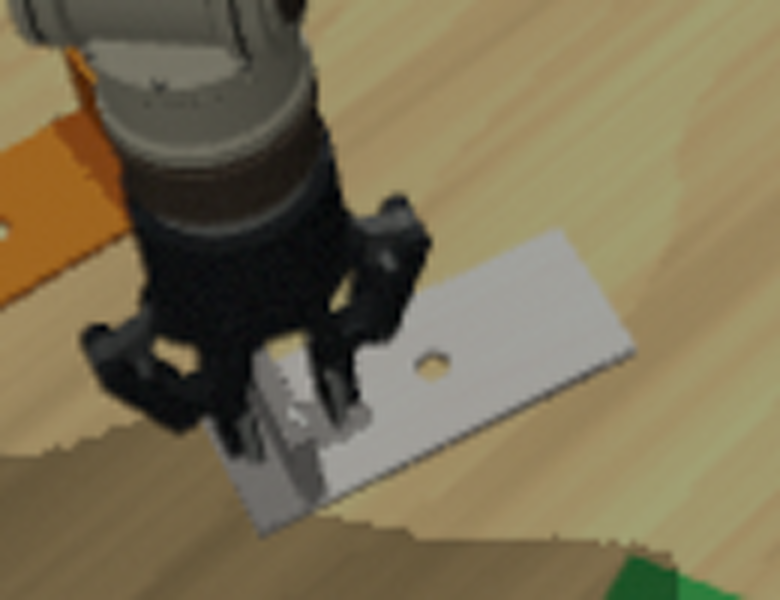

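```bash
python3 - <<'E'
from h import *
L=lambda p:np.array([170+(p[0]+.5)/6-.5,240+(p[1]+.5)/6-.5])
h=ray("side",L((433,363)),.005);a=ray("side",L((557,231)),.005);b=ray("side",L((635,351)),.005);c=ray("side",L((262,535)),.005)
print(h,a,b,c); d=b-c; print(np.arctan2(-d[0],-d[1])); d=a-b; print(np.arctan2(-d[1],d[0]))
th=np.arctan2(-(b-c)[0],-(b-c)[1]); print('wall',h+.065*np.array([np.sin(th),np.cos(th),0]))
E
```

```text
[0.43956205 0.298955   0.005     ] [0.45043796 0.22012757 0.005     ] [0.38306732 0.23953778 0.005     ] [0.42921097 0.39603826 0.005     ]
0.2867223125953192
0.28051392388719776
wall [0.45794469 0.36130144 0.005     ]
```

The stop shifted about 5 mm. Its wall is now at (0.458, 0.361), still between the fingers. Aligning the yaw and closing.

Request:
send_rows:
  rows:
    - [0.003, 0.001, -0.001, 0.026]
    - [0, 0, 0, 0]

```text
time_s: 10.05
tool_pos: [0.4549, 0.3603, 0.0082]
ee_rot: [-1.233, 1.563, 0.055]
contact_force: [-0.6, -0.1, -0.6]
width: 0.0283
```

Request:
send_rows:
  rows:
    - [0, 0, 0, 0]
    - [0, 0, 0, 0]
    - [0, 0, 0, 0]
    - [0, 0, 0, 0]
    - [0, 0, 0, 0]
  claw: 255

```text
time_s: 10.55
tool_pos: [0.4549, 0.3604, 0.0074]
ee_rot: [-1.26, 1.563, 0.028]
contact_force: [-0.2, 0.4, 1.1]
width: 0.0093
```

```bash
python3 - <<'E'
from h import *
st()
E
```

```text
t 10.55 tcp [0.4549 0.3604 0.0074] jaw yaw 1.288 F [-0.25  0.43  1.13] M [-0.07  0.06 -0.  ] w 0.0093 fx [ 0.007  0.    -1.   ] q [ 0.67  0.58 -0.11  0.88 -0.    0.96]
```

Gripped squarely at 9.3 mm with a tilt of only 0.007. Lifting.

Request:
send_rows:
  rows:
    - [0, 0, 0.01, 0]
    - [0, 0, 0.02, 0]
    - [0, 0, 0.025, 0]
    - [0, 0, 0.02, 0]
    - [0, 0, 0.01, 0]

```text
time_s: 11.05
tool_pos: [0.4506, 0.3569, 0.0918]
ee_rot: [3.108, 1.563, -1.888]
contact_force: [0.6, 0.4, -1.8]
width: 0.0093
```

Request:
send_rows:
  rows:
    - [0, 0, 0.005, 0]
    - [0, 0, 0, 0]

```text
time_s: 11.25
tool_pos: [0.4511, 0.3572, 0.0984]
ee_rot: [-2.978, 1.565, -1.69]
contact_force: [-0.1, 0.3, -2.3]
width: 0.0096
```

```bash
python3 - <<'E'
from h import *
st()
t=imaging.read_camera("side");cv2.imwrite("pics/m.png",cv2.resize(t[220:340,170:300],None,fx=5,fy=5,interpolation=cv2.INTER_CUBIC))
E
```

```text
t 11.25 tcp [0.4511 0.3572 0.0984] jaw yaw 1.288 F [-0.14  0.27 -2.26] M [ 0.12 -0.05 -0.02] w 0.0096 fx [-0.001 -0.006 -1.   ] q [ 0.67  0.48 -0.01  1.09 -0.    0.95]
```

View pics/m.png

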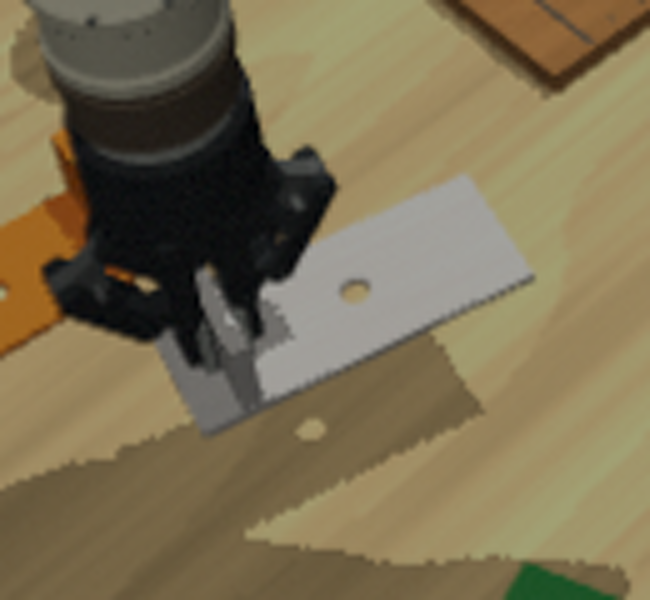

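Request:
send_rows:
  rows:
    - [0.008, -0.025, 0, 0.02]
    - [0.012, -0.037, 0, 0.025]
    - [0.012, -0.037, 0, 0.025]
    - [0.012, -0.037, 0, 0.025]
    - [0.012, -0.037, 0, 0.025]

```text
time_s: 11.8
tool_pos: [0.5031, 0.1827, 0.0915]
ee_rot: [2.509, 1.558, -2.35]
contact_force: [0.9, -0.9, -2.0]
width: 0.0093
```

Request:
send_rows:
  rows:
    - [0.012, -0.037, 0, 0.025]
    - [0.012, -0.037, 0, 0.025]
    - [0.012, -0.037, 0, 0.025]
    - [0.012, -0.037, 0, 0.02]
    - [0.008, -0.025, 0, 0.01]

```text
time_s: 12.3
tool_pos: [0.556, 0.0004, 0.0848]
ee_rot: [2.154, 1.548, -2.596]
contact_force: [0.4, 0.3, -1.4]
width: 0.0095
```

```bash
python3 - <<'E'
from h import *
st()
E
```

```text
t 12.3 tcp [5.56e-01 4.00e-04 8.48e-02] jaw yaw 1.5334 F [ 0.41  0.33 -1.45] M [ 0.12 -0.07 -0.01] w 0.0095 fx [-0.02  -0.012 -1.   ] q [ 0.01  0.47 -0.06  1.06 -0.01  0.04]
```

Request:
send_rows:
  rows:
    - [0.01, -0.006, 0, -0.006]
    - [0, 0, 0, 0]
    - [0.004, -0.006, -0.03, 0]
    - [0, 0, 0, 0]
    - [0, 0, 0, 0]

```text
time_s: 12.8
tool_pos: [0.5685, -0.0124, 0.0507]
ee_rot: [1.975, 1.542, -2.785]
contact_force: [0.9, 0.3, -1.7]
width: 0.0092
```

```bash
python3 - <<'E'
from h import *
st()
t=imaging.read_camera("side");cv2.imwrite("pics/n.png",cv2.resize(t[130:250,235:375],None,fx=5.5,fy=5,interpolation=cv2.INTER_CUBIC))
t=imaging.read_camera("top");cv2.imwrite("pics/o.png",cv2.resize(t[140:225,270:400],None,fx=6,fy=6,interpolation=cv2.INTER_CUBIC))
E
```

```text
t 12.8 tcp [ 0.5685 -0.0124  0.0507] jaw yaw 1.5233 F [ 0.88  0.34 -1.73] M [ 0.09 -0.07  0.02] w 0.0092 fx [-0.027 -0.01  -1.   ] q [-0.02  0.53 -0.06  1.01 -0.01  0.03]
```

View pics/n.png

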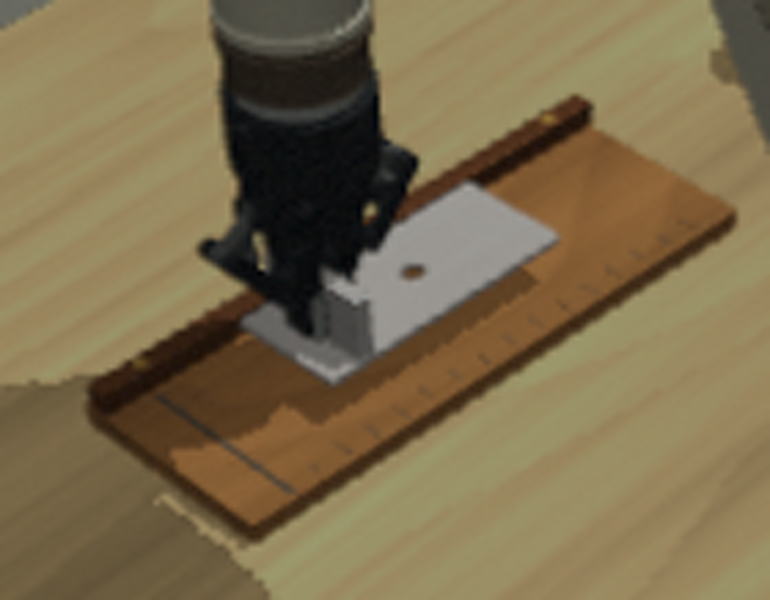

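View pics/o.png

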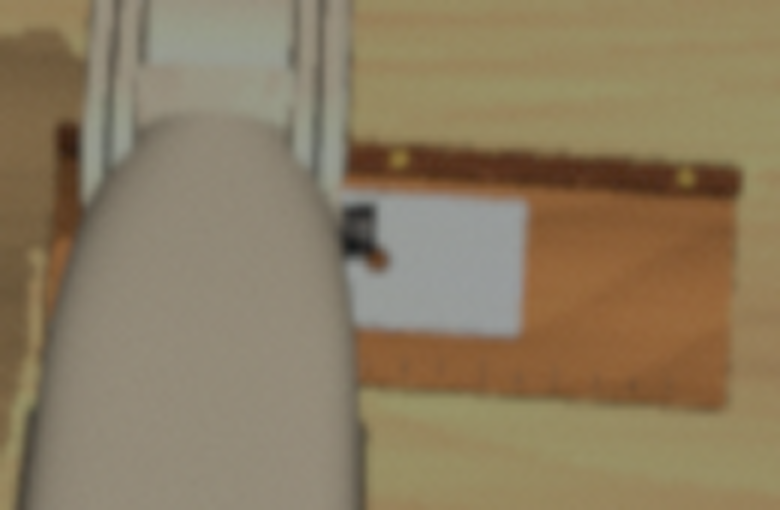

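```bash
cat >> h.py <<'E'
SM=np.array([.577,-.127,.018]); EX=np.array([-.044,-.999,0]); EY=np.array([.999,-.044,0])
def bd(p): d=np.asarray(p)-SM; return np.round([d@EX,d@EY,d[2]],4)
E
python3 - <<'E'
from h import *
N=lambda p:np.array([235+(p[0]+.5)/5.5-.5,130+(p[1]+.5)/5-.5]);O=lambda p:np.array([270+(p[0]+.5)/6-.5,140+(p[1]+.5)/6-.5])
print("hole",bd(ray("side",N((412,271)),.0475)),bd(ray("top",O((378,259)),.0475)))
for n,a,b in(("far",(527,201),(468,183)),("near",(521,334),(560,237))): 
  print(n,bd(tri(O(a),N(b))),bd(ray("top",O(a),.049)),bd(ray("side",N(b),.049)))
tcp=ctrl.get_obs()['tool_pos'];print(bd(tcp))
E
```

```text
hole [-0.0464 -0.0101  0.0295] [-0.0493 -0.0131  0.0295]
far [0.0257 0.0209 0.0327] [0.0255 0.0215 0.031 ] [0.0273 0.022  0.031 ]
near [ 0.0262 -0.0479  0.0334] [ 0.0262 -0.0474  0.031 ] [ 0.0283 -0.0462  0.031 ]
[-0.114  -0.014   0.0328]
```

Request:
send_rows:
  rows:
    - [0, 0, -0.01, 0]
    - [0, 0, 0, 0]
    - [0.004, 0, 0, 0]
    - [0.004, 0, 0, 0]
    - [0, 0, 0, 0]

```text
time_s: 13.4
tool_pos: [0.5783, -0.0104, 0.0431]
ee_rot: [2.033, 1.547, -2.723]
contact_force: [-0.1, -0.3, -2.4]
width: 0.0093
```

```bash
python3 - <<'E'
from h import *
st();print(bd(ctrl.get_obs()['tool_pos']))
E
```

```text
t 13.4 tcp [ 0.5783 -0.0104  0.0431] jaw yaw 1.5265 F [-0.08 -0.34 -2.43] M [ 0.1  -0.02  0.03] w 0.0093 fx [-0.022 -0.01  -1.   ] q [-0.01  0.55 -0.04  1.   -0.01  0.03]
[-0.1166 -0.0039  0.0251]
```

Request:
send_rows:
  rows:
    - [0, 0, -0.003, 0]
    - [0, 0, -0.002, 0]
    - [0, 0, 0, 0]

```text
time_s: 13.7
tool_pos: [0.5788, -0.0106, 0.038]
ee_rot: [2.049, 1.547, -2.708]
contact_force: [-0.4, 0.4, -3.5]
width: 0.0093
```

Request:
send_rows:
  rows:
    - [0, 0, -0.001, 0]
    - [0, 0, 0, 0]

```text
time_s: 13.9
tool_pos: [0.5784, -0.0107, 0.0367]
ee_rot: [2.036, 1.547, -2.722]
contact_force: [-0.5, 0.2, -1.6]
width: 0.0091
```

Request:
send_rows:
  rows:
    - [0, 0, -0.001, 0]
    - [0, 0, 0, 0]

```text
time_s: 14.1
tool_pos: [0.5783, -0.0107, 0.0356]
ee_rot: [2.033, 1.546, -2.725]
contact_force: [0.7, -0.4, -1.9]
width: 0.0094
```

Request:
send_rows:
  rows:
    - [0, 0, -0.001, 0]
    - [0, 0, 0, 0]

```text
time_s: 14.3
tool_pos: [0.5783, -0.0107, 0.0346]
ee_rot: [2.034, 1.547, -2.723]
contact_force: [-0.4, 0.1, -2.3]
width: 0.0094
```

Request:
send_rows:
  rows:
    - [0, 0, -0.001, 0]
    - [0, 0, 0, 0]

```text
time_s: 14.5
tool_pos: [0.5785, -0.0107, 0.0336]
ee_rot: [2.044, 1.547, -2.714]
contact_force: [-0.2, 0.4, -2.1]
width: 0.0095
```

```bash
python3 - <<'E'
from h import *
st();print(bd(ctrl.get_obs()['tool_pos']))
E
```

```text
t 14.5 tcp [ 0.5785 -0.0107  0.0336] jaw yaw 1.5259 F [-0.22  0.36 -2.1 ] M [ 0.15 -0.04  0.  ] w 0.0095 fx [-0.022 -0.01  -1.   ] q [-0.01  0.56 -0.05  0.98 -0.01  0.03]
[-0.1162 -0.0036  0.0156]
```

Request:
send_rows:
  rows:
    - [0, 0, -0.001, 0]
    - [0, 0, 0, 0]

```text
time_s: 14.7
tool_pos: [0.5788, -0.0106, 0.0333]
ee_rot: [2.068, 1.547, -2.69]
contact_force: [-0.6, -0.1, -0.1]
width: 0.0094
```

Request:
send_rows:
  rows:
    - [0, 0, -0.001, 0]
    - [0, 0, 0, 0]

```text
time_s: 14.9
tool_pos: [0.5789, -0.0106, 0.0331]
ee_rot: [2.096, 1.548, -2.662]
contact_force: [-1.4, 0.4, 0.1]
width: 0.0094
```

```bash
python3 - <<'E'
from h import *
st()
E
```

```text
t 14.9 tcp [ 0.5789 -0.0106  0.0331] jaw yaw 1.5256 F [-1.45  0.41  0.12] M [-0.1   0.29 -0.1 ] w 0.0094 fx [-0.02  -0.011 -1.   ] q [-0.01  0.56 -0.05  0.97 -0.01  0.03]
```

Resting on the pin: about 2.2 N of the weight is carried and the height fits. Next I'll feel for the fence.

Request:
send_rows:
  rows:
    - [0.001, 0, 0, 0]
    - [0.001, 0, 0, 0]
    - [0, 0, 0, 0]

```text
time_s: 15.2
tool_pos: [0.5805, -0.0109, 0.033]
ee_rot: [2.092, 1.547, -2.666]
contact_force: [-1.1, 1.4, 1.3]
width: 0.0093
```

Request:
send_rows:
  rows:
    - [0.001, 0, 0, 0]
    - [0, 0, 0, 0]

```text
time_s: 15.4
tool_pos: [0.5807, -0.0109, 0.0329]
ee_rot: [2.062, 1.545, -2.696]
contact_force: [-2.4, 1.1, 2.1]
width: 0.0093
```

```bash
python3 - <<'E'
from h import *
st();print(bd(ctrl.get_obs()['tool_pos']))
E
```

```text
t 15.4 tcp [ 0.5807 -0.0109  0.0329] jaw yaw 1.5251 F [-2.4   1.09  2.1 ] M [-0.14  0.35 -0.16] w 0.0093 fx [-0.023 -0.011 -1.   ] q [-0.01  0.57 -0.05  0.98 -0.01  0.03]
[-0.1161 -0.0014  0.0149]
```

Request:
send_rows:
  rows:
    - [0.001, 0, 0, 0]
    - [0, 0, 0, 0]

```text
time_s: 15.6
tool_pos: [0.5808, -0.0109, 0.0329]
ee_rot: [2.034, 1.543, -2.725]
contact_force: [-1.5, 1.3, 1.4]
width: 0.0094
```

Request:
send_rows:
  rows:
    - [0.001, 0, 0, 0]
    - [0, 0, 0, 0]

```text
time_s: 15.8
tool_pos: [0.5808, -0.0109, 0.0329]
ee_rot: [2.011, 1.541, -2.747]
contact_force: [-1.6, -0.0, 1.6]
width: 0.0093
```

```bash
python3 - <<'E'
from h import *
st();print(bd(ctrl.get_obs()['tool_pos']))
t=imaging.read_camera("side");cv2.imwrite("pics/p.png",cv2.resize(t[130:250,235:375],None,fx=5.5,fy=5,interpolation=cv2.INTER_CUBIC))
t=imaging.read_camera("top");cv2.imwrite("pics/q.png",cv2.resize(t[140:225,270:400],None,fx=6,fy=6,interpolation=cv2.INTER_CUBIC))
E
```

```text
t 15.8 tcp [ 0.5808 -0.0109  0.0329] jaw yaw 1.5253 F [-1.57 -0.01  1.63] M [-0.23  0.5  -0.13] w 0.0093 fx [-0.027 -0.011 -1.   ] q [-0.01  0.57 -0.04  0.99 -0.01  0.03]
[-0.1162 -0.0013  0.0149]
```

View pics/p.png

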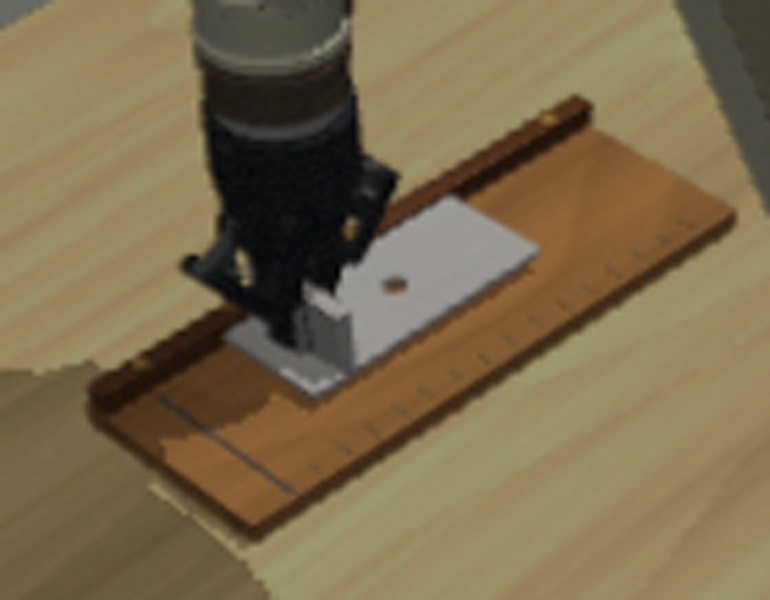

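View pics/q.png

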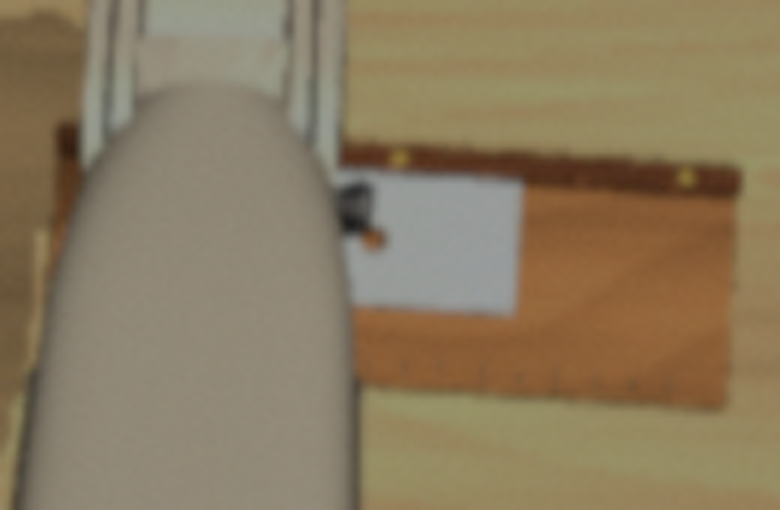

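The plate's far edge is now on the fence: TCP x has stopped at 0.5808, with light force. Sliding along the fence in small rows.

Request:
send_rows:
  rows:
    - [0, -0.004, 0, 0]
    - [0, -0.004, 0, 0]
    - [0, -0.004, 0, 0]
    - [0, -0.003, 0, 0]
    - [0, 0, 0, 0]

```text
time_s: 16.4
tool_pos: [0.5805, -0.0179, 0.0343]
ee_rot: [1.431, 1.543, 2.962]
contact_force: [-3.3, -2.5, 1.8]
width: 0.0092
```

```bash
python3 - <<'E'
from h import *
st();print(bd(ctrl.get_obs()['tool_pos']))
E
```

```text
t 16.4 tcp [ 0.5805 -0.0179  0.0343] jaw yaw 1.5306 F [-3.35 -2.49  1.85] M [-0.63  0.58 -0.35] w 0.0092 fx [-0.027  0.005 -1.   ] q [-0.03  0.57 -0.04  0.99  0.    0.01]
[-0.1091 -0.0013  0.0163]
```

Request:
send_rows:
  rows:
    - [0, -0.004, 0, 0]
    - [0, -0.004, 0, 0]
    - [0, 0, 0, 0]

```text
time_s: 16.7
tool_pos: [0.5803, -0.0229, 0.035]
ee_rot: [1.196, 1.541, 2.728]
contact_force: [-3.0, -1.0, 1.4]
width: 0.0094
```

```bash
python3 - <<'E'
from h import *
st();print(bd(ctrl.get_obs()['tool_pos']))
t=imaging.read_camera("side");cv2.imwrite("pics/r.png",cv2.resize(t[130:250,235:375],None,fx=5.5,fy=5,interpolation=cv2.INTER_CUBIC))
t=imaging.read_camera("top");cv2.imwrite("pics/s.png",cv2.resize(t[140:225,270:400],None,fx=6,fy=6,interpolation=cv2.INTER_CUBIC))
E
```

```text
t 16.7 tcp [ 0.5803 -0.0229  0.035 ] jaw yaw 1.5318 F [-3.04 -0.99  1.4 ] M [-0.63  0.66 -0.33] w 0.0094 fx [-0.027  0.012 -1.   ] q [-0.04  0.57 -0.04  0.99  0.01 -0.01]
[-0.1042 -0.0013  0.017 ]
```

View pics/r.png

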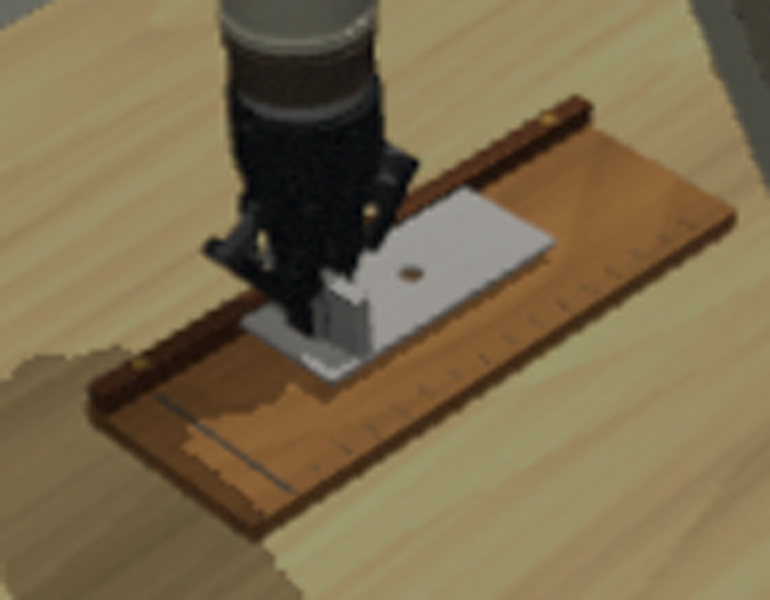

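View pics/s.png

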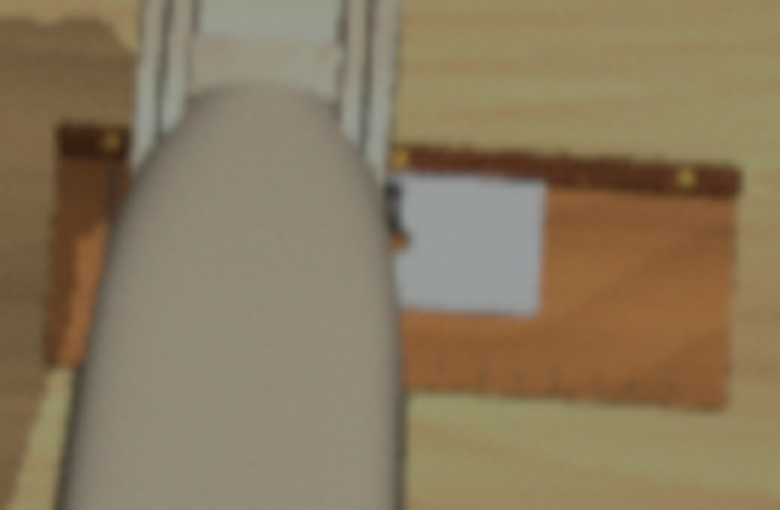

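Request:
send_rows:
  rows:
    - [-0.0005, -0.004, 0.0003, 0]
    - [0, -0.004, 0, 0]
    - [0, -0.003, 0, 0]
    - [0, 0, 0, 0]

```text
time_s: 17.2
tool_pos: [0.5799, -0.0302, 0.0356]
ee_rot: [0.944, 1.537, 2.477]
contact_force: [-2.9, -1.4, 2.1]
width: 0.0093
```

```bash
python3 - <<'E'
from h import *
st();print(bd(ctrl.get_obs()['tool_pos']))
E
```

```text
t 17.2 tcp [ 0.5799 -0.0302  0.0356] jaw yaw 1.5331 F [-2.86 -1.41  2.09] M [-0.38  0.72 -0.44] w 0.0093 fx [-0.027  0.021 -0.999] q [-0.06  0.57 -0.04  0.99  0.02 -0.02]
[-0.0968 -0.0013  0.0176]
```

Request:
send_rows:
  rows:
    - [0, -0.004, 0, 0]
    - [0, -0.004, 0, 0]
    - [0, 0, 0, 0]

```text
time_s: 17.5
tool_pos: [0.5796, -0.0358, 0.0359]
ee_rot: [0.823, 1.532, 2.358]
contact_force: [-3.5, -1.4, 2.6]
width: 0.0091
```

Request:
send_rows:
  rows:
    - [0, -0.003, 0, 0]
    - [0, 0, 0, 0]

```text
time_s: 17.7
tool_pos: [0.5792, -0.0383, 0.0353]
ee_rot: [0.809, 1.53, 2.343]
contact_force: [-1.7, -1.3, -0.6]
width: 0.0092
```

```bash
python3 - <<'E'
from h import *
st();print(bd(ctrl.get_obs()['tool_pos']))
E
```

```text
t 17.7 tcp [ 0.5792 -0.0383  0.0353] jaw yaw 1.534 F [-1.67 -1.28 -0.62] M [-0.38  0.46 -0.28] w 0.0092 fx [-0.028  0.029 -0.999] q [-0.08  0.57 -0.03  1.    0.03 -0.04]
[-0.0887 -0.0017  0.0173]
```

Force and height both dropped, so the hole's rim is reaching the pin's bevel. I'll go on gently with a slight downward bias.

Request:
send_rows:
  rows:
    - [0, -0.002, -0.0005, 0]
    - [0, 0, 0, 0]

```text
time_s: 17.9
tool_pos: [0.579, -0.0408, 0.0334]
ee_rot: [0.83, 1.53, 2.364]
contact_force: [-1.5, 0.8, -1.3]
width: 0.0093
```

Request:
send_rows:
  rows:
    - [0, -0.001, -0.001, 0]
    - [0, 0, 0, 0]

```text
time_s: 18.1
tool_pos: [0.5789, -0.0422, 0.0316]
ee_rot: [0.841, 1.53, 2.376]
contact_force: [-2.0, 0.5, -0.7]
width: 0.0093
```

```bash
python3 - <<'E'
from h import *
st();print(bd(ctrl.get_obs()['tool_pos']))
E
```

```text
t 18.1 tcp [ 0.5789 -0.0422  0.0316] jaw yaw 1.5338 F [-1.96  0.53 -0.74] M [ 0.01  0.38 -0.14] w 0.0093 fx [-0.03   0.029 -0.999] q [-0.09  0.58 -0.04  0.99  0.03 -0.05]
[-0.0848 -0.0018  0.0136]
```

Request:
send_rows:
  rows:
    - [0, 0, -0.001, 0]
    - [0, 0, 0, 0]

```text
time_s: 18.3
tool_pos: [0.579, -0.0424, 0.0303]
ee_rot: [0.848, 1.53, 2.382]
contact_force: [-1.7, 0.6, -2.4]
width: 0.0092
```

Request:
send_rows:
  rows:
    - [0, 0, -0.001, 0]
    - [0, 0, 0, 0]

```text
time_s: 18.5
tool_pos: [0.5792, -0.0423, 0.0299]
ee_rot: [0.844, 1.53, 2.378]
contact_force: [-2.8, 0.4, 0.1]
width: 0.0094
```

```bash
python3 - <<'E'
from h import *
st();print(bd(ctrl.get_obs()['tool_pos']))
E
```

```text
t 18.5 tcp [ 0.5792 -0.0423  0.0299] jaw yaw 1.5337 F [-2.83  0.42  0.06] M [-0.21  0.57 -0.32] w 0.0094 fx [-0.029  0.028 -0.999] q [-0.09  0.58 -0.04  0.99  0.03 -0.05]
[-0.0847 -0.0016  0.0119]
```

Fx and Fz show that the plate's front corner is touching the board with the pin inside the hole. What remains is only the tool's tilt of about 0.03 rad. I'll lower a little more, then open.

Request:
send_rows:
  rows:
    - [0, 0, -0.001, 0]
    - [0, 0, 0, 0]

```text
time_s: 18.7
tool_pos: [0.5791, -0.0422, 0.0296]
ee_rot: [0.848, 1.531, 2.383]
contact_force: [-2.4, 1.3, 1.0]
width: 0.0094
```

Request:
send_rows:
  rows:
    - [-0.001, 0, -0.001, 0]
    - [0, 0, 0, 0]

```text
time_s: 18.9
tool_pos: [0.5791, -0.0422, 0.0294]
ee_rot: [0.811, 1.533, 2.345]
contact_force: [-2.8, 2.0, 2.4]
width: 0.0094
```

```bash
python3 - <<'E'
from h import *
st();print(bd(ctrl.get_obs()['tool_pos']))
E
```

```text
t 18.9 tcp [ 0.5791 -0.0422  0.0294] jaw yaw 1.5342 F [-2.76  2.02  2.4 ] M [-0.15  0.61 -0.41] w 0.0094 fx [-0.026  0.027 -0.999] q [-0.09  0.58 -0.04  0.98  0.02 -0.05]
[-0.0848 -0.0016  0.0114]
```

Opening slightly.

Request:
send_rows:
  rows:
    - [0, 0, 0, 0]
    - [0, 0, 0, 0]
    - [0, 0, 0, 0]
    - [0, 0, 0, 0]
  claw: 170

```text
time_s: 19.3
tool_pos: [0.5824, -0.0427, 0.0298]
ee_rot: [0.674, 1.537, 2.21]
contact_force: [0.5, 0.9, -0.3]
width: 0.0282
```

```bash
python3 - <<'E'
from h import *
st();print(bd(ctrl.get_obs()['tool_pos']))
t=imaging.read_camera("side");cv2.imwrite("pics/u.png",cv2.resize(t[130:250,235:375],None,fx=5.5,fy=5,interpolation=cv2.INTER_CUBIC))
E
```

```text
t 19.3 tcp [ 0.5824 -0.0427  0.0298] jaw yaw 1.5358 F [ 0.55  0.94 -0.28] M [-0.01 -0.04  0.03] w 0.0282 fx [-0.02   0.027 -0.999] q [-0.09  0.58 -0.04  0.98  0.02 -0.05]
[-0.0844  0.0017  0.0118]
```

View pics/u.png

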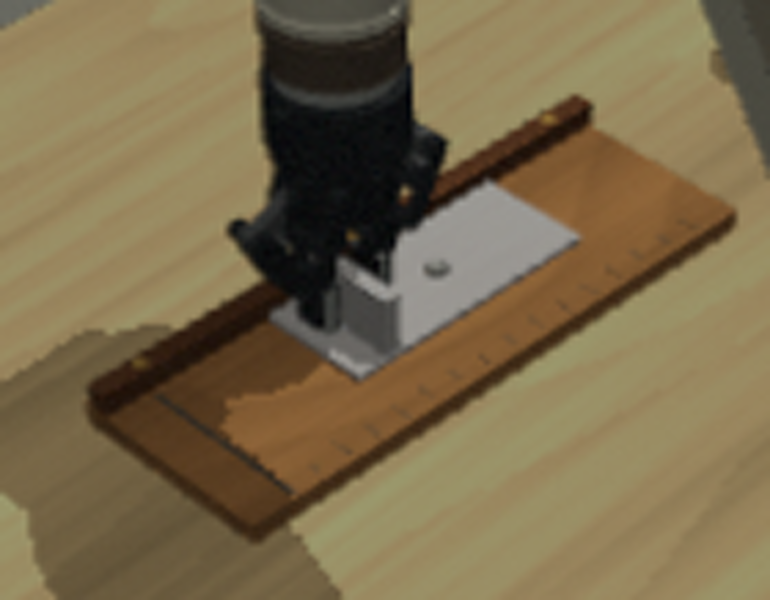

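The stop looks flat with the pin visible in the hole at (437,268). Retreating straight up.

Request:
send_rows:
  rows:
    - [0, 0, 0.01, 0]
    - [0, 0, 0.015, 0]
    - [0, 0, 0.02, 0]
    - [0, 0, 0.025, 0]
    - [0, 0, 0.03, 0]

```text
time_s: 19.85
tool_pos: [0.5785, -0.0425, 0.13]
ee_rot: [0.86, 1.53, 2.396]
contact_force: [0.5, -0.3, 0.1]
width: 0.0284
```

Request:
send_rows:
  rows:
    - [0, 0, 0.03, 0]
    - [-0.02, 0.04, 0.02, 0]
    - [-0.02, 0.04, 0.02, 0]
    - [-0.02, 0.04, 0.02, 0]
    - [-0.02, 0.04, 0.02, 0]

```text
time_s: 20.35
tool_pos: [0.5002, 0.1161, 0.25]
ee_rot: [0.634, 1.537, 2.158]
contact_force: [1.0, 0.3, 0.8]
width: 0.0289
```

Request:
send_rows:
  rows:
    - [-0.02, 0.04, 0, 0]
    - [-0.02, 0.04, 0, 0]
    - [-0.02, 0.04, 0, 0]
    - [-0.02, 0.04, 0, 0]
    - [0, 0, 0, 0]

```text
time_s: 20.85
tool_pos: [0.4161, 0.2867, 0.2601]
ee_rot: [0.149, 1.534, 1.68]
contact_force: [-0.5, -1.6, 0.1]
width: 0.0286
```

```bash
python3 - <<'E'
from h import *
st()
t=imaging.read_camera("side");cv2.imwrite("pics/v.png",cv2.resize(t[130:250,235:375],None,fx=5.5,fy=5,interpolation=cv2.INTER_CUBIC))
t=imaging.read_camera("top");cv2.imwrite("pics/w.png",cv2.resize(t[140:225,270:400],None,fx=6,fy=6,interpolation=cv2.INTER_CUBIC));cv2.imwrite("pics/w2.png",t)
E
```

```text
t 20.85 tcp [0.4161 0.2867 0.2601] jaw yaw 1.5311 F [-0.48 -1.58  0.13] M [-0.06 -0.01 -0.03] w 0.0286 fx [-0.004  0.036 -0.999] q [0.58 0.23 0.06 1.39 0.03 0.62]
```

View pics/v.png

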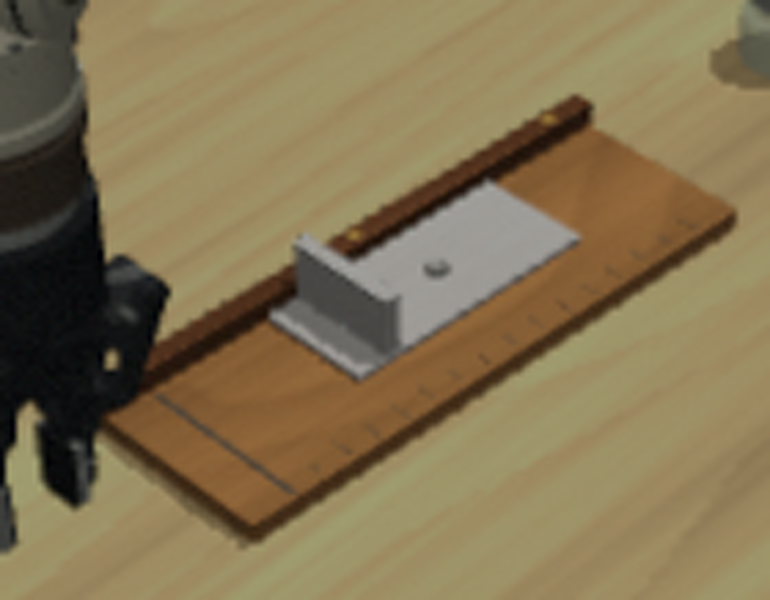

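View pics/w.png

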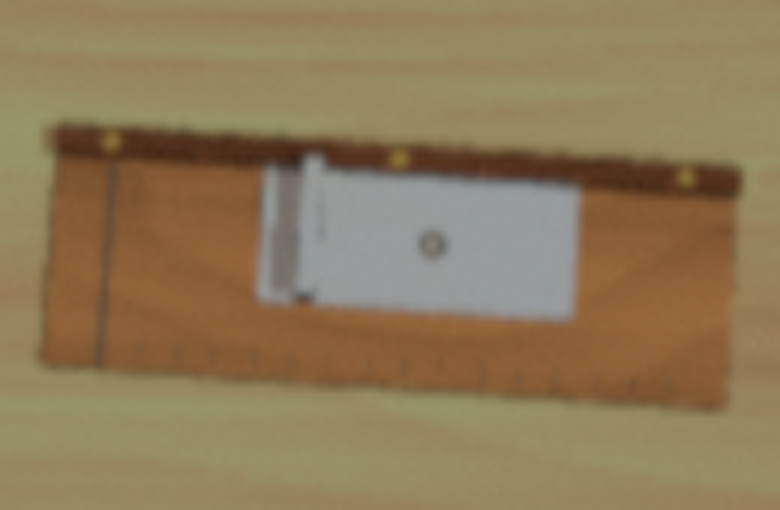

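View pics/w2.png

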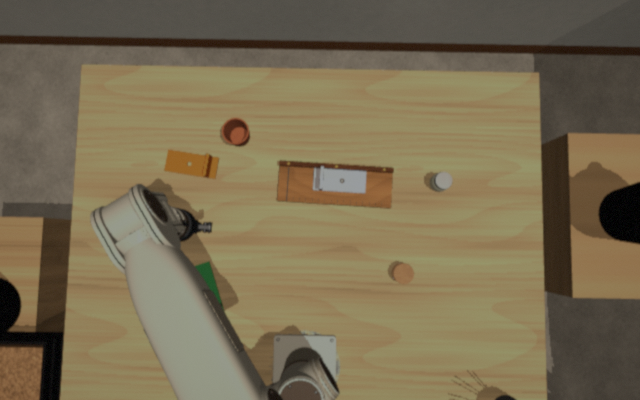

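The pin shows through the hole at (432,244), the plate lies along the fence, and the pot, spool and jar haven't moved. I'll check the plate corner heights before handing in.

```bash
python3 - <<'E'
from h import *
N=lambda p:np.array([235+(p[0]+.5)/5.5-.5,130+(p[1]+.5)/5-.5]);O=lambda p:np.array([270+(p[0]+.5)/6-.5,140+(p[1]+.5)/6-.5])
for n,a,b in(("far R",(580,186),(488,182)),("near R",(575,319),(580,239)),("near L",(259,302),(362,377)),("hole",(432,244),(437,268))):print(n,bd(tri(O(a),N(b))))
E
```

```text
far R [0.055  0.0346 0.0065]
near R [ 0.0563 -0.0351  0.0038]
near L [-0.1092 -0.037   0.007 ]
hole [-0.0206 -0.0014  0.0088]
```

Corner heights are about 5 ± 2 mm, so the plate is flat within measuring error. The hole is at (-20, -1) mm in the slot frame. Handing in.

```bash
python3 -c "
from rig import workorder
print(workorder.finish_job())"
```

```text
the job is handed in; nothing more can be done
None
```

I fitted the aluminium stop onto the board, released it and handed the job in at about 21 s. One force slip, described below, could count against it.

**What I did:** I gripped the stop by its wall, lifted it clear and rested its plate on the pin with about 2 N. I moved it over until it touched the fence and slid it about 31 mm until the hole dropped over the pin. Then I opened the gripper and moved the arm away.

**Last checks:**
- **Hole:** it lies about 20 mm short of the slot's middle and 1 mm off its line, with the pin visible in it.
- **Plate:** the three corners I measured are 4–7 mm above the board, against a true 5 mm. That counts as flat within about 2 mm of camera error, but it is coarser than the 1.5 mm limit, so it does not prove that limit.
- **Bystanders:** the pot, spool and jar look unmoved.
- **Forces:** all readings while the stop was on the board stayed below about 5 N.

**What went wrong:**
- **Grip and tilt:** the first grip was too high because the arm rose as the fingers closed. The tool had also tilted slightly, so I reopened and corrected both.
- **Force slip:** during that correction I sent several moves without checking between them. The fingertips came down on the stop's plate, on the bench, with a reading of about 51 N, and pushed the stop about 5 mm. If fingertip contact counts under the 40 N limit for the arm or gripper body, the run may be judged failed.

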